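# Pop the jade plaque onto the viewing pad and trap it

## Robot

A 7-joint arm with a two-finger parallel gripper is mounted at the origin on the work surface. World frame = base frame: x ahead of the robot, y to its left, z up, the work surface at z = 0. Lengths are in m, angles in rad, forces in N, time in s.
With the tool pointing down it reaches from about 0.4 to 0.85 m from the base axis. Payload 10.4 kg.
Tool frame: the origin (TCP) lies at the very end of the fingers, on their centre line; the grasp point (between the pads) lies 19 mm behind it (manip.grip_point_offset is the z of the grasp point in the tool frame, in m); z points along the fingers, y is the direction in which the jaws open and shut (so a half turn about z gives the same grasp; the last joint's range is limited). The gripper opens to 85 mm and grips with 20 to 120 N. Pads are 22 mm wide; open, the fingers measure 114 mm over their backs; the gripper's body (76 mm by 85 mm) begins 54 mm behind the grasp point. The pads swing forward as they close: fully open they stand 13 mm farther back than shut.
Start: joints at [1.08, 0.332, -0.065, 1.46, 0.022, 1.35, -0.088], TCP at [0.282, -0.558, 0.231] pointing down, gripper open.
Joint ranges: [-2.6, 2.6], [-0.5, 2.12], [-1.47, 1.34], [0.16, 2.42], [-1.27, 4.41], [0.06, 2.06], [-2.6, 2.6]. Speed limits (rad/s): [2.22, 2.22, 2.79, 2.79, 3.14, 3.14, 3.14].

## Interface

Orientations are given as a unit quaternion [x, y, z, w].
In Python, from workcell import manip, camera, get_calibration, hand_in gives the robot as it stands.
- The arm moves only by the shell command python3 -m pendant 'ROWS' [FORCE]. ROWS is JSON, a list of rows, each a list of 5 numbers: the shift along the tool's x, y, z in units of 40 mm (1.0 is 40 mm), then the turn about the tool's z in units of 6 degrees (1.0 is 6 degrees), then the closure, from 0 (fully open) to 1 (shut). A call has 1 to 5 rows; each row is the pose to reach, as a shift and turn from the pose commanded when the call began, along the tool's axes at that moment; what a row does not reach only later rows make up. A row lasts 1/8 s, in which the tool goes at most 62.5 mm and 10.7 degrees, less where a joint would pass 70% of its speed; a pose out of reach is approached as far as the arm can. A call with a gripper value outside its range is refused whole. The fingers move at their own pace and stop on an object; FORCE is the grip in N (left out, the last holds). Time passes only in rows, so rows that repeat a pose let the fingers close. It gives the time, the measured TCP pose, the force and the opening at its end, in the units of the state.
- manip.get_obs(): the state, without advancing time (a new reading comes with each control period).
- camera(name): name is "side" or "top" or "wrist"; returns (picture, depth): 400x640x3 uint8, red, green, blue; 400x640 float32, m along the optical axis (not along the pixel's ray), 0 where there is no reading.
- get_calibration(name): a dict with "vfov" (degrees; the focal length in pixels is half the picture's height over the tangent of half this angle, whatever the lens; pixels are square), "cx", "cy" (the principal point, pixels), "position" and "rotation" of the camera in the world. Camera axes: x right, y down, z forward; pixel columns grow to the right and rows downward; lengths in m; the calibration is good to about 2 mm. A picture is of the moment at which its call begins: read the wrist's pose just before it. get_calibration takes no time and is no camera call; for the wrist camera it gives the pose at the moment of the call.
- hand_in(): hands the job in, once; it reports no verdict.
The state is a dict: "clock": time; "joint_pos": joint angles; "joint_velocities": joint speeds; "tau": joint torques, N m; "position": TCP position; "ee_rot": TCP orientation; "ft_force": force on the tool from outside, world axes, zero at the start; "torque": the same for the moment, N m; "grip_width": opening from 0.0 (shut) to 1.0 (fully open).
Only numpy, scipy, OpenCV 4.12 (cv2) and the standard library are available. Lean on these libraries where they do the work, as an engineer would, in place of code of your own. Each camera call takes 0.05 s, during which the arm holds its last target.

## Task

Press the red key with one finger so that the spring ejector pops the jade plaque out of its box onto the sloping ramp, and trap the plaque with the other finger while it lies wholly on the yellow viewing pad, before it slides off the open lower end. Do not grasp or lift the plaque, and leave the other things where they are. Finish while holding: the program ends with the finger still against the plaque, keeping it at rest on the pad.

Things in the scene. Friction and masses are not known exactly. Their poses are not given: they have to be found in the camera images.
- ramp: Waxed grey wooden ramp, a fixed chute sloping down 17 deg (0.297 rad). Origin: on its floor, on the centre line, 32 mm above the table, where a trapping finger tip best stands. x points down the slope, y across it (level, to the key's side), z out of the floor. Floor 50 mm wide between kerbs 4 mm thick and 12 mm high; open lower end at x = +50 mm, with a drop to the board.
- stand: The stand that carries ramp, ejector box and key; moved and turned in each run, fixed during it. Its dark brown board is 270 x 220 x 12 mm. Origin: on the table under ramp's origin; x level, downhill, y to the key's side, z up. The board spans x -210 to +60 mm, y -110 to +110 mm. The ejector box stands at x -195 to -100 mm, its top up to 118 mm above the table.
- pad (a point): Centre of the yellow viewing pad on the ramp's floor, at x = -38 mm on ramp, same axes. The pad is 100 mm long down the slope, as wide as the floor and flush with it: from x = -88 to +12 mm on ramp. For the plaque to rest wholly on it, the uphill side of the trapping finger must be between x = -28 and +12 mm on ramp.
- plaque: Yellow-green jade plaque, 60 mm (down the slope) x 46 x 22 mm thick, about 0.18 kg. Origin: centre of its underside; x along its length, z out of its top. Starts in the ejector box, under a roof (front 26 mm bare), centre at x = -122 mm on ramp, front against a brass catch. A spring (2 N, 18 mm) pops it out; it then slides to the open end in about 0.4 s unless a finger in the chute stops it.
- key_top (a point): Centre of the red key's level top, 40 mm (along the ramp) x 36 mm (across). At rest 49 mm above the table, i.e. 17 mm above the ramp's floor at ramp's origin, and 65 mm sideways (+y) of that origin; fully pressed 8 mm above that floor. So one tip presses while the other, level with it, stands in the chute and blocks the plaque.
- key (a joint): Travel of the red key: 0 up, 0.009 m fully down; it springs back up when let go. It takes 2 N to start and about 5 N fully down. It carries the brass catch, which lets the plaque go at about 0.006 to 0.008 m.
- bangle: Green jade ring, 44 mm outside, 12 mm high, lying on the stand's board beside the ramp. Origin under its centre. Leave it alone.
- blank: White marble seal blank, 24 x 24 x 45 mm, standing on the stand's board beside the ejector box. Origin under its centre. Leave it alone.
- weight: Brass weight, 28 mm diameter, 22 mm high, standing on the stand's board beside the ramp. Origin under its centre. Leave it alone.
- dish: Blue porcelain bowl, 120 mm across, 35 mm high, on the table. Origin under its centre. Leave it alone.
- casket: Open grey wooden box, 130 x 100 x 45 mm, on the table. Origin under its centre. Leave it alone.
- cup: White porcelain cup, 70 mm across, 60 mm high, on the table. Origin under its centre. Leave it alone.
- brush: Hand brush lying on the table to the left of the stand. Origin under its middle. Leave it alone.

How it is judged:
By the outcome, as a careful person would: the job done as asked, in the order asked, and still so for the second after the job is handed in, while the arm keeps its last pose, push and grip.
It also fails if it takes over 40 s, if anything falls off the work surface, if the arm or the gripper's body presses on something with over 40 N, if the wrist force passes 120 N, or if a joint passes its speed limit or range.

## Working session

There is one attempt and no reset: what is moved stays moved. The work goes in short steps, Python scripts to look and compute and a shell command to move; the robot and the scene stay as the last step left them, time stands still between calls to the robot, and variables do not carry over. Pictures are saved under pics/ and viewed, and the job is handed in when it is done.

```bash
mkdir -p pics; ls; python3 - <<'E'
from workcell import manip,camera,get_calibration
import cv2,numpy as np
print(manip.get_obs(), manip.grip_point_offset)
for n in ["top","side"]:
    p,d=camera(n); cv2.imwrite(f"pics/{n}0.png",p[:,:,::-1]); np.savez(f"pics/{n}0.npz",p=p,d=d)
    print(n,get_calibration(n))
E
```

```text
pics
{'clock': 0.0, 'joint_pos': array([ 1.0804    ,  0.33284955, -0.06467964,  1.46095944,  0.02161897,
        1.34985859, -0.08851152]), 'joint_velocities': array([-5.65267144e-04,  1.45015244e-03,  2.43429704e-04, -2.86187337e-04,
        9.68491954e-05, -2.20853534e-04,  3.35667929e-03]), 'tau': array([ 1.30263247e-04, -6.25442076e+01,  4.92958096e-02, -3.91591573e+01,
        1.61727634e-02,  9.98815958e-03, -4.84202144e-05]), 'position': array([ 0.28163843, -0.55753425,  0.23052116]), 'ee_rot': array([ 9.72770681e-01,  2.31768693e-01, -2.02633263e-04, -6.59075053e-04]), 'ft_force': array([-0.78041375, -0.16952208, -0.42653432]), 'torque': array([ 0.00636942, -0.00476065, -0.02863868]), 'grip_width': 1.0016939883024603} -0.0187
top {'vfov': 55.22579242372361, 'cx': 319.7226063528389, 'cy': 199.7364627163891, 'position': array([0.43420968, 0.01225416, 1.10589576]), 'rotation': array([-0.70138647,  0.70639978, -0.07597322,  0.05731   ])}
side {'vfov': 47.79827947111458, 'cx': 321.5457725006159, 'cy': 190.76258251085747, 'position': array([0.40182969, 1.11608553, 1.11325744]), 'rotation': array([-0.08812965,  0.90881662, -0.40632706,  0.03440685])}
```

View pics/top0.png

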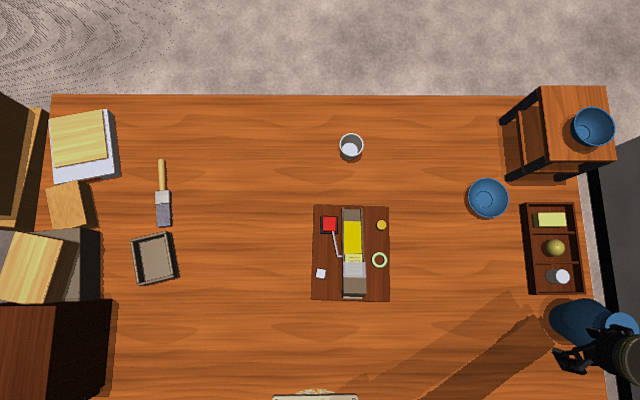

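View pics/side0.png

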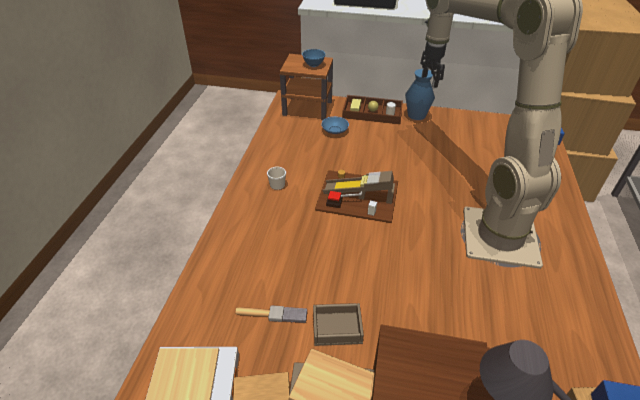

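The top view shows the stand around (350,253), with the red key at (329,224), the yellow pad at (353,238) and the ejector box below it. Downhill is up in the image.

```bash
cat > h.py <<'E'
import numpy as np,cv2
from scipy.spatial.transform import Rotation as R
from workcell import get_calibration
def cloud(d,cal):
    f=200/np.tan(np.radians(cal['vfov']/2)); v,u=np.mgrid[0:400,0:640]
    P=np.stack([(u-cal['cx'])/f*d,(v-cal['cy'])/f*d,d],-1)
    return P@R.from_quat(cal['rotation']).as_matrix().T+cal['position']
def project(X,cal):
    f=200/np.tan(np.radians(cal['vfov']/2))
    c=(np.atleast_2d(X)-cal['position'])@R.from_quat(cal['rotation']).as_matrix()
    return c[:,:2]/c[:,2:]*f+[cal['cx'],cal['cy']]
E
python3 - <<'E'
from h import *
for n in ["top","side"]:
    z=np.load(f"pics/{n}0.npz");p=z['p'].astype(int);d=z['d'];P=cloud(d,get_calibration(n))
    r,g,b=p[...,0],p[...,1],p[...,2]
    v,u=np.mgrid[0:400,0:640]
    roi=(abs(P[...,0]-.4)<.3)&(abs(P[...,1]+.05)<.2)&(d>0)
    red=roi&(r>120)&(g<50)&(b<50); yel=roi&(r>180)&(g>160)&(b<60)
    for nm,m in [("red",red),("yel",yel)]:
        Q=P[m]; print(n,nm,m.sum(),Q.mean(0).round(4),Q.min(0).round(3),Q.max(0).round(3))
        c=cv2.minAreaRect(Q[:,:2].astype(np.float32)*1000);print(c)
    brd=roi&(P[...,2]>.006)&(P[...,2]<.13)&(P[...,0]<.6)
    c=cv2.minAreaRect(P[brd][:,:2].astype(np.float32)*1000);print("board",brd.sum(),c)
    tb=roi&(P[...,2]<.006);print("table z",np.median(P[tb][:,2]))
    bb=roi&(abs(P[...,2]-.012)<.004);bb=cv2.morphologyEx(bb.astype(np.uint8),cv2.MORPH_OPEN,np.ones((3,3)))>0
    c=cv2.minAreaRect(P[bb][:,:2].astype(np.float32)*1000);print("boardtop",bb.sum(),c)
z=np.load("pics/top0.npz")['p'][190:315,295:405,::-1]
cv2.imwrite("pics/crop.png",cv2.resize(z,None,fx=4.5,fy=4.5,interpolation=cv2.INTER_CUBIC))
E
```

```text
top red 134 [ 0.5697 -0.0429  0.0492] [ 0.55  -0.059  0.044] [ 0.589 -0.025  0.056]
((569.7158203125, -42.03711700439453), (33.659664154052734, 39.28608322143555), 89.42451477050781)
top yel 593 [ 0.5353 -0.1131  0.0423] [ 0.485 -0.202  0.025] [ 0.58  -0.081  0.082]
((532.36328125, -141.53726196289062), (93.593505859375, 121.61009979248047), 0.8547132611274719)
board 7104 ((350.7980041503906, -44.60331726074219), (496.9601745605469, 359.9358825683594), 0.5970855355262756)
table z -0.00016721908718142497
boardtop 4496 ((357.30029296875, -74.5650634765625), (261.83074951171875, 569.5546875), 77.5292739868164)
side red 82 [ 0.5687 -0.0379  0.0479] [ 0.549 -0.06   0.04 ] [ 0.588 -0.021  0.053]
((568.2272338867188, -40.77766418457031), (39.87249755859375, 37.96713638305664), 86.26036834716797)
side yel 141 [ 0.5316 -0.1124  0.0435] [ 0.488 -0.131  0.028] [ 0.576 -0.093  0.065]
((531.8543090820312, -112.14889526367188), (88.62460327148438, 38.10544204711914), 1.6836472749710083)
board 3294 ((350.0369567871094, -52.451812744140625), (499.6077880859375, 384.1752014160156), 0.09944842010736465)
table z 0.0001255622843117088
boardtop 1126 ((358.0770568847656, -60.53630065917969), (237.13143920898438, 575.3876342773438), 77.44786071777344)
```

View pics/crop.png

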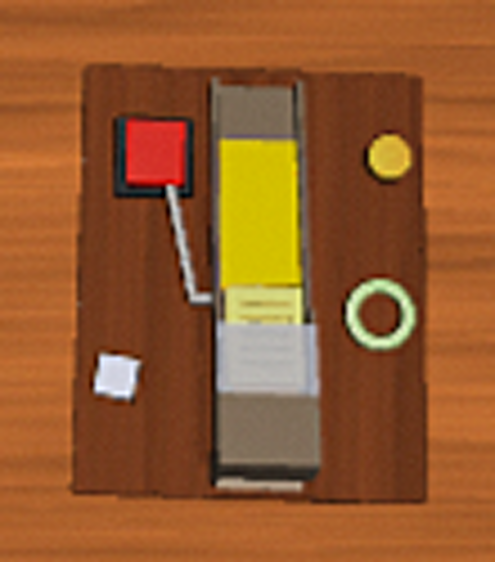

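```bash
python3 - <<'E'
from h import *
from scipy.optimize import least_squares
cal=get_calibration("top")
c=np.array([[84,65],[421,75],[425,500],[72,492]])/4.5-0.4+[295,190]
key=np.array([[156.5,153]])/4.5-.4+[295,190]
# pad corners: crop
pad=np.array([[219,139],[296,139],[299,286],[217,284]])/4.5-.4+[295,190]
s=np.sin(.297);cc=np.cos(.297)
M=np.array([[.06,.11,.012],[.06,-.11,.012],[-.21,-.11,.012],[-.21,.11,.012],[0,.065,.049]]
 +[[x*cc,y,.032-x*s] for x,y in [(.012,.025),(.012,-.025),(-.088,-.025),(-.088,.025)]])
U=np.vstack([c,key,pad])
def f(p):
    X=M.copy();a=p[2];X[:,:2]=M[:,:2]@np.array([[np.cos(a),np.sin(a)],[-np.sin(a),np.cos(a)]])+p[:2]
    return (project(X,cal)-U).ravel()
r=least_squares(f,[.57,-.11,0],loss='soft_l1');print(r.x,np.degrees(r.x[2]));print(r.fun.reshape(-1,2).round(2))
X=M[4];a=r.x[2];print(r.x[0]-.065*np.sin(a),r.x[1]+.065*np.cos(a))
E
```

```text
[ 0.56844253 -0.10665168 -0.03537325] -2.026738189474086
[[-0.01 -0.61]
 [ 0.45 -0.58]
 [ 0.35  0.42]
 [-0.17  0.23]
 [-0.48 -0.86]
 [-0.59 -0.42]
 [-0.18  0.09]
 [ 0.34  0.78]
 [ 0.25  0.73]]
0.570741308999521 -0.04169234377581965
```

```bash
python3 -m pendant '[[1.19,-0.75,0,0.48,0.41],[2.38,-1.51,0,0.96,0.41],[3.57,-2.26,0,1.44,0.41],[4.76,-3.02,0,1.92,0.41],[5.95,-3.78,0,2.4,0.41]]'
cat >> h.py <<'E'
S=np.array([.5684,-.1067]);YAW=-.0354
def units(goal,yaw=YAW,obs=None):
    from workcell import manip
    o=manip.get_obs(); Rm=R.from_quat(o['ee_rot']).as_matrix()
    d=Rm.T@(np.array(goal)-o['position'])/.04
    tx=np.arctan2(Rm[1,0],Rm[0,0]); t=-np.degrees(yaw-tx)/6
    print("units",d.round(2),"turn",t.round(2),"pos",o['position'].round(4),"yaw",tx.round(3),"z",Rm[:,2].round(3),"F",o['ft_force'].round(2),"w",round(o['grip_width'],3),"t",o['clock'])
def st(x,y,z):
    c,s=np.cos(YAW),np.sin(YAW); return [S[0]+c*x-s*y,S[1]+s*x+c*y,z]
E
python3 -c "
from h import *
print(st(0,.0325,.2));units(st(0,.0325,.2))"
```

```text
clock: 0.72
position: [0.4266, -0.3138, 0.2311]
ee_rot: [0.994, 0.107, -0.0, -0.0]
ft_force: [0.9, -0.2, -0.1]
grip_width: 0.59
[np.float64(0.5695502597216259), np.float64(-0.07422036172349197), 0.2]
units [ 4.77 -5.09  0.78] turn 2.39 pos [ 0.4266 -0.3138  0.2311] yaw 0.215 z [-0.  0. -1.] F [ 0.94 -0.24 -0.09] w 0.59 t 0.725
```

```bash
python3 -m pendant '[[0.95,-1.02,0.15,0.48,0.41],[1.9,-2.04,0.3,0.96,0.41],[2.85,-3.05,0.45,1.43,0.41],[3.8,-4.07,0.6,1.91,0.41],[4.77,-5.09,0.78,2.39,0.41]]'
python3 - <<'E'
from h import *
from workcell import camera,manip
units(st(0,.0325,.2))
for n in ["wrist","top"]:
    cal=get_calibration(n);p,d=camera(n); cv2.imwrite(f"pics/{n}1.png",p[:,:,::-1]);np.savez(f"pics/{n}1.npz",p=p,d=d,**cal)
E
```

```text
clock: 1.35
position: [0.5693, -0.0743, 0.1998]
ee_rot: [1.0, -0.018, -0.0, 0.0]
ft_force: [0.0, -0.9, 0.3]
grip_width: 0.589
units [ 0.01 -0.   -0.  ] turn -0.0 pos [ 0.5693 -0.0743  0.1998] yaw -0.036 z [-0. -0. -1.] F [ 0.01 -0.89  0.34] w 0.589 t 1.35
```

View pics/wrist1.png

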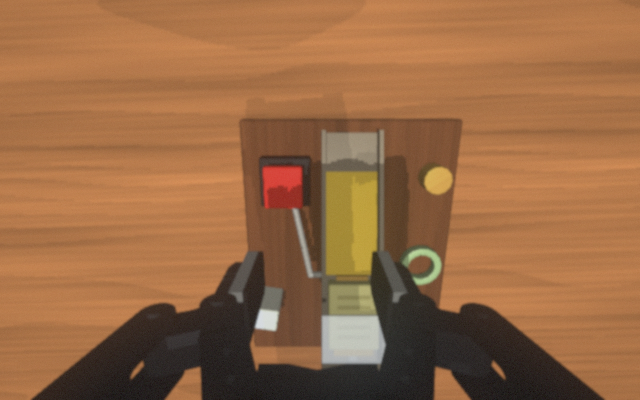

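The wrist view shows the key at about (283,187), the pad from (326,170) to (380,276), and the board's downhill corners at (240,119) and (462,119). I'll refine the stand pose from these.

```bash
python3 - <<'E'
from h import *
from scipy.optimize import least_squares
z=np.load("pics/wrist1.npz");cal={k:z[k] for k in ['vfov','cx','cy','position','rotation']}
P=cloud(z['d'],cal);p=z['p'].astype(int)
red=(p[...,0]>100)&(p[...,1]<50)&(p[...,2]<60)&(P[...,2]>.04)&(P[...,2]<.06)
v,u=np.nonzero(red);print(red.sum(),u.min(),u.max(),v.min(),v.max(),P[red].mean(0),P[red].min(0),P[red].max(0))
s=np.sin(.297);cc=np.cos(.297)
M=np.array([[.06,.11,.012],[.06,-.11,.012]]+[[a,b+.065,.049] for a,b in [(.02,.018),(.02,-.018),(-.02,-.018),(-.02,.018)]]
 +[[x*cc,y,.032-x*s] for x,y in [(.012,.025),(.012,-.025),(-.088,-.025),(-.088,.025)]])
U=np.array([[240,119],[462,119],[262,166],[302,166],[303,208],[264,208],[326,170],[379,170],[380,276],[325,275]])
def f(p):
    X=M.copy();a=p[2];X[:,:2]=M[:,:2]@np.array([[np.cos(a),np.sin(a)],[-np.sin(a),np.cos(a)]])+p[:2]
    return (project(X,cal)-U).ravel()
r=least_squares(f,[.57,-.11,0],loss='soft_l1');print(r.x);print(r.fun.reshape(-1,2).round(1))
E
```

```text
576 264 302 165 207 [ 0.56427842 -0.04486837  0.04845608] [ 0.55048404 -0.06031465  0.042125  ] [ 0.59038721 -0.02604868  0.0510612 ]
[ 0.56734884 -0.10720185 -0.03842381]
[[-1.2 -0.7]
 [ 2.7 -0.3]
 [ 0.4  0.1]
 [ 0.3  0.2]
 [-0.2  0.3]
 [ 0.4  0.3]
 [ 0.   0.9]
 [-1.4  1. ]
 [-2.7 -1.9]
 [ 0.8 -1. ]]
```

```bash
python3 -m pendant '[[0,0,1.2,0,0.41],[0,0,2.4,0,0.41],[0,0,3.3,0,0.41],[0,0,3.4,0,0.41]]'
python3 - <<'E'
from h import *
from workcell import camera
units(st(0,.0325,.049))
ims=[]
for n in ["top","wrist","side"]:
    p,d=camera(n); ims.append(p)
a=cv2.resize(ims[0][190:310,290:410],(400,400),interpolation=cv2.INTER_CUBIC)
b=cv2.resize(ims[2][150:230,310:410],(400,320),interpolation=cv2.INTER_CUBIC)
cv2.imwrite("pics/w2.png",ims[1][:,:,::-1])
cv2.imwrite("pics/ts2.png",np.hstack([a,np.vstack([b,np.zeros((80,400,3),np.uint8)])])[:,:,::-1])
E
```

```text
clock: 1.95
position: [0.5666, -0.0759, 0.0616]
ee_rot: [1.0, -0.017, -0.003, -0.0]
ft_force: [0.4, -0.3, 1.0]
grip_width: 0.589
units [ 0.07 -0.04  0.31] turn 0.01 pos [ 0.5666 -0.0759  0.0616] yaw -0.034 z [-0.005  0.001 -1.   ] F [ 0.4  -0.28  1.  ] w 0.589 t 1.95
```

View pics/w2.png

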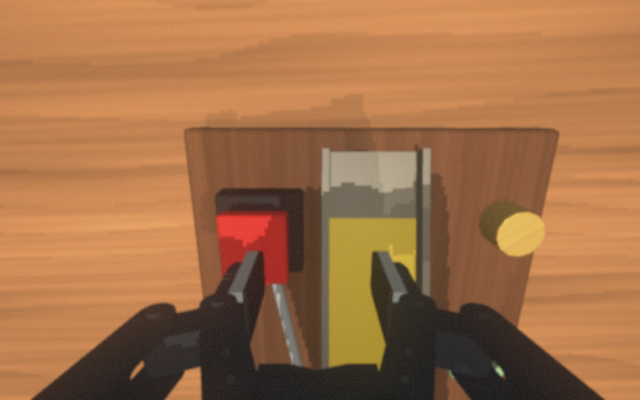

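View pics/ts2.png

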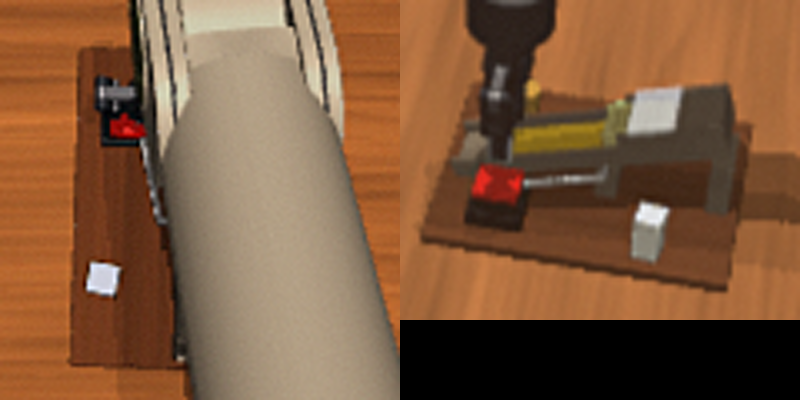

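```bash
python3 - <<'E'
from h import *
from workcell import manip
cal=get_calibration("wrist");o=manip.get_obs();Rm=R.from_quat(o['ee_rot']).as_matrix();print(o['position'],o['ft_force'].round(2),o['clock'])
T=np.array([[a,b,-.005] for b in(-.0395,-.025,.025,.0395) for a in(.011,-.011)])
X=T@Rm.T+o['position'];im=cv2.imread("pics/w2.png")
for q in project(X,cal): cv2.circle(im,tuple(int(t) for t in q),2,(255,0,255),-1)
print(project(X,cal).round(0).tolist())
K=[st(a,b+.065,.049) for a,b in [(.02,.018),(.02,-.018),(-.02,-.018),(-.02,.018)]]+[st(.012*.956,y,.0285) for y in(.025,-.025)]
for q in project(np.array(K),cal): cv2.circle(im,tuple(int(t) for t in q),2,(0,255,0),-1)
cv2.imwrite("pics/w2b.png",im)
for s in ((.065),(0)): print("stand y of tips?")
c,sn=np.cos(YAW),np.sin(YAW);d=X[:,:2]-S;print((d@np.array([[c,-sn],[sn,c]])).round(4).tolist())
E
```

```text
[ 0.56952867 -0.07591082  0.06551004] [ 0.56 -0.51  0.03] 2.1
[[232.0, 249.0], [235.0, 291.0], [263.0, 249.0], [266.0, 291.0], [373.0, 248.0], [370.0, 291.0], [404.0, 248.0], [401.0, 291.0]]
stand y of tips?
stand y of tips?
[[0.011, 0.0703], [-0.011, 0.0703], [0.011, 0.0558], [-0.011, 0.0558], [0.0111, 0.0058], [-0.0109, 0.0058], [0.0111, -0.0087], [-0.0109, -0.0087]]
```

View pics/w2b.png

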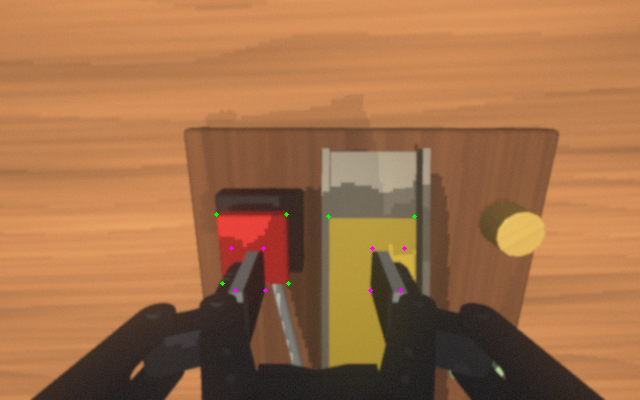

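The projected model matches the image: one tip is over the key and the other over the chute. I'll descend in stages.

```bash
python3 -m pendant '[[0,0,0.2,0,0.41],[0,0,0.35,0,0.41],[0,0,0.35,0,0.41]]'; python3 -m pendant '[[0,0,0.07,0,0.41],[0,0,0.07,0,0.41]]';python3 -m pendant '[[0,0,0.07,0,0.41],[0,0,0.07,0,0.41]]'
```

```text
clock: 2.48
position: [0.5685, -0.0758, 0.0498]
ee_rot: [1.0, -0.017, -0.0, 0.0]
ft_force: [0.6, 0.4, 0.6]
grip_width: 0.593
clock: 2.72
position: [0.5687, -0.0758, 0.0472]
ee_rot: [1.0, -0.017, -0.0, 0.0]
ft_force: [0.9, -0.4, -0.6]
grip_width: 0.589
clock: 2.98
position: [0.5689, -0.0758, 0.0445]
ee_rot: [1.0, -0.017, 0.0, 0.0]
ft_force: [1.2, 1.2, 1.8]
grip_width: 0.595
```

```bash
python3 -m pendant '[[0,0,0.07,0,0.41],[0,0,0.07,0,0.41]]'; python3 -m pendant '[[0,0,0.07,0,0.41],[0,0,0.07,0,0.41]]'
python3 - <<'E'
from h import *
from workcell import camera
units(st(0,.0325,.04))
ims=[]
for n in ["wrist","side"]:
    p,d=camera(n); ims.append(p)
b=cv2.resize(ims[1][150:230,310:410],(500,400),interpolation=cv2.INTER_CUBIC)
cv2.imwrite("pics/w3.png",ims[0][:,:,::-1]);cv2.imwrite("pics/s3.png",b[:,:,::-1])
E
```

```text
clock: 3.22
position: [0.5689, -0.0758, 0.0417]
ee_rot: [1.0, -0.017, 0.0, 0.0]
ft_force: [0.6, -0.4, 2.6]
grip_width: 0.588
clock: 3.48
position: [0.5689, -0.0758, 0.0389]
ee_rot: [1.0, -0.017, 0.0, 0.0]
ft_force: [0.8, 0.4, 1.9]
grip_width: 0.585
units [ 0.01 -0.04 -0.03] turn 0.02 pos [ 0.5689 -0.0758  0.0389] yaw -0.034 z [ 0. -0. -1.] F [0.78 0.41 1.92] w 0.585 t 3.475
```

View pics/w3.png

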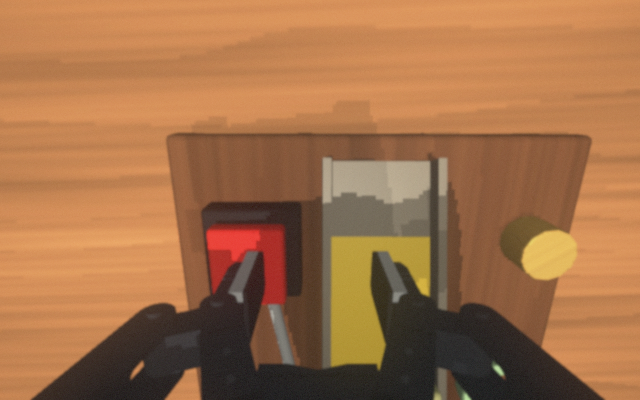

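View pics/s3.png

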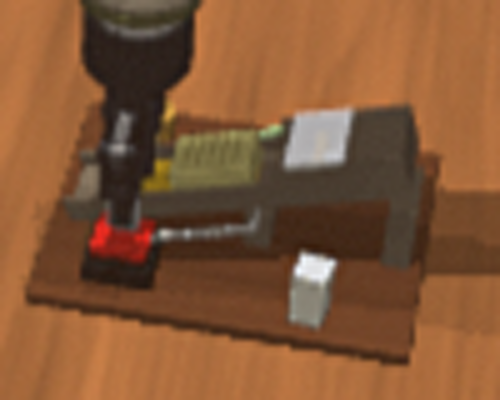

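The plaque is out of the box, at (175–260,165) in the side crop. I'll check whether it's still moving.

```bash
python3 -m pendant '[[0,0,0.02,0,0.41],[0,0,0.02,0,0.41],[0,0,0.02,0,0.41],[0,0,0.02,0,0.41]]'
cat > look.py <<'E'
import sys
from h import *
from workcell import camera
units(st(0,.0325,.04))
p,d=camera("side")
cv2.imwrite(sys.argv[1],cv2.resize(p[150:230,310:410],(500,400),interpolation=cv2.INTER_CUBIC)[:,:,::-1])
P=cloud(d,get_calibration("side"));c,s=np.cos(YAW),np.sin(YAW)
Q=P.reshape(-1,3);dd=Q[:,:2]-S;x=dd[:,0]*c+dd[:,1]*s;y=-dd[:,0]*s+dd[:,1]*c;z=Q[:,2]
k=(abs(y)<.022)&(x>-.11)&(x<.06)&(d.ravel()>0)
cs,sn=np.cos(.297),np.sin(.297); rx=x*cs-(z-.032)*sn; rz=x*sn+(z-.032)*cs
for a in np.arange(-.11,.06,.008):
    m=k&(rx>=a)&(rx<a+.008)&(rz<.045); 
    if m.any(): print(round(a*1000),(np.median(rz[m])*1000).round(1),(np.max(rz[m])*1000).round(1),m.sum(),p.reshape(-1,3)[m].mean(0).round())
E
python3 look.py pics/s4.png
```

```text
clock: 4.08
position: [0.569, -0.0758, 0.0383]
ee_rot: [1.0, -0.017, 0.0, 0.0]
ft_force: [1.9, 0.9, 5.5]
grip_width: 0.593
units [ 0.01 -0.04 -0.04] turn 0.02 pos [ 0.569  -0.0758  0.0383] yaw -0.034 z [ 0.001 -0.    -1.   ] F [1.94 0.94 5.52] w 0.593 t 4.075
-110 1.5 20.9 7 [84. 72. 60.]
-102 -46.3 8.9 25 [71. 51. 36.]
-94 -13.5 4.7 23 [85. 67. 39.]
-86 4.0 24.1 31 [113.  95.  44.]
-78 18.8 26.1 23 [118. 107.  66.]
-70 19.7 25.0 31 [108.  93.  57.]
-62 18.4 25.4 30 [104.  88.  55.]
-54 19.9 26.1 32 [106.  91.  56.]
-46 19.3 25.1 25 [106.  92.  56.]
-38 15.3 24.6 30 [102.  87.  53.]
-30 17.5 43.9 32 [108.  94.  59.]
-22 13.5 39.3 22 [84. 67. 41.]
-14 2.8 41.2 12 [73. 51. 25.]
-6 -22.1 -20.1 2 [74. 48. 34.]
26 1.6 2.1 3 [99. 84. 70.]
34 -0.3 4.0 11 [125. 108.  88.]
42 0.1 5.3 11 [123. 104.  83.]
50 -3.8 0.4 15 [107.  67.  41.]
58 -3.8 -2.0 7 [114.  69.  40.]
```

View pics/s4.png

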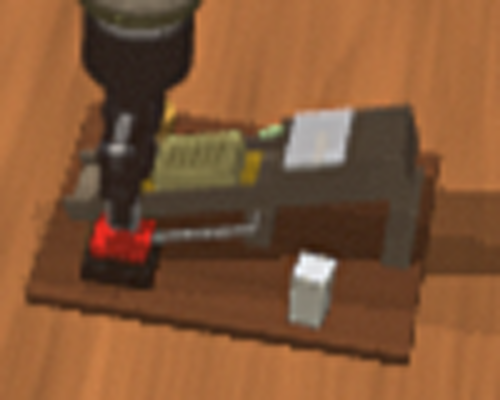

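```bash
python3 -m pendant '[[0,0,0,0,0.41],[0,0,0,0,0.41],[0,0,0,0,0.41],[0,0,0,0,0.41]]'
python3 look.py pics/s5.png | head -12
python3 - <<'E'
import cv2,numpy as np
from h import *
from workcell import camera
a=cv2.imread("pics/s4.png");b=cv2.imread("pics/s5.png")
print("diff",np.abs(a.astype(int)-b)[110:230,130:280].mean())
p,d=camera("wrist");cv2.imwrite("pics/w5.png",p[:,:,::-1])
p,d=camera("side");im=cv2.resize(p[165:200,330:380],(800,560),interpolation=cv2.INTER_CUBIC)[:,:,::-1].copy()
cal=get_calibration("side")
for X in (-.088,-.078,-.068,-.018,-.011,.012):
  for Y in (-.023,.023):
    x=X*.9562+.022*.2926;z=.032-X*.2926+.022*.956
    q=(project(np.array(st(x,Y,z)),cal)[0]-[330,165]+.5)*16
    cv2.circle(im,tuple(int(t) for t in q),4,(255,0,255),-1);cv2.putText(im,str(int(X*1000)),tuple(int(t) for t in q),0,.5,(255,255,0),1)
cv2.imwrite("pics/s6.png",im)
E
```

```text
clock: 4.62
position: [0.569, -0.0758, 0.0382]
ee_rot: [1.0, -0.017, 0.0, 0.0]
ft_force: [3.8, 0.1, 3.7]
grip_width: 0.59
units [ 0.01 -0.04 -0.04] turn 0.01 pos [ 0.569  -0.0758  0.0382] yaw -0.034 z [ 0.001 -0.    -1.   ] F [3.82 0.14 3.7 ] w 0.59 t 4.625
-110 0.0 5.2 6 [83. 71. 58.]
-102 -23.8 9.8 26 [73. 54. 40.]
-94 -3.8 5.2 26 [90. 69. 37.]
-86 3.2 23.4 22 [116.  98.  44.]
-78 19.8 24.5 26 [120. 110.  67.]
-70 19.1 26.3 31 [106.  91.  56.]
-62 19.4 26.1 26 [107.  94.  58.]
-54 19.7 26.6 33 [107.  92.  57.]
-46 17.3 26.3 28 [102.  87.  53.]
-38 20.0 26.6 33 [107.  93.  57.]
-30 21.1 44.1 25 [106.  91.  56.]
diff 1.0552962962962964
```

View pics/s6.png

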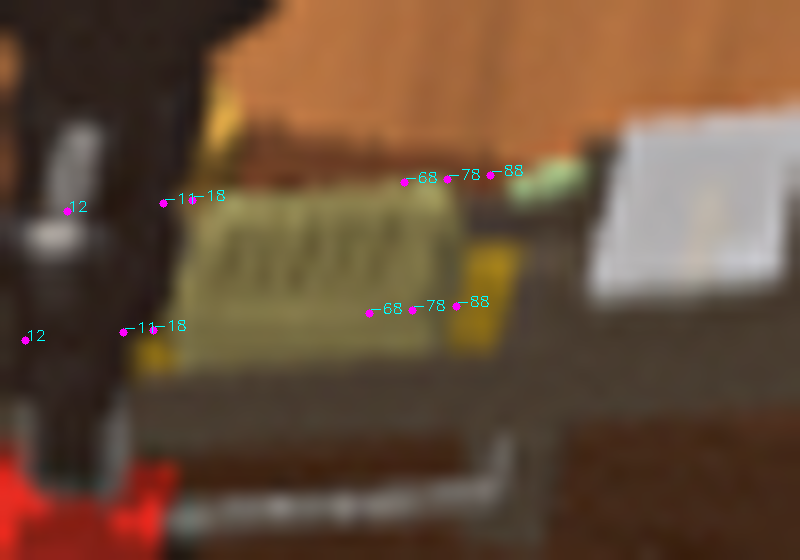

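```bash
for i in 1; do python3 -m pendant '[[0,0,0,0,0.41],[0,0,0,0,0.41]]'; done; python3 -m pendant '[[0,0,0,0,0.41],[0,0,0,0,0.41],[0,0,0,0,0.41],[0,0,0,0,0.41]]'
python3 - <<'E'
from h import *
from workcell import camera,manip
F=[]
s=[]
for i in range(8):
    p,d=camera("side");F.append(manip.get_obs()['ft_force']); s.append(p[165:200,330:380].astype(float))
print(np.mean(F,0).round(2),np.std(F,0).round(2),np.abs(s[-1]-s[0]).mean())
p,d=camera("top");cv2.imwrite("pics/t7.png",cv2.resize(p[190:310,290:410],(500,500))[:,:,::-1])
E
```

```text
clock: 5.03
position: [0.569, -0.0757, 0.0382]
ee_rot: [1.0, -0.017, 0.0, 0.0]
ft_force: [2.7, -0.3, 5.2]
grip_width: 0.59
clock: 5.52
position: [0.569, -0.0757, 0.0382]
ee_rot: [1.0, -0.017, 0.0, 0.0]
ft_force: [3.9, 0.9, 5.3]
grip_width: 0.591
[3.15 0.45 5.3 ] [0.38 0.68 0.6 ] 1.173904761904762
```

View pics/w5.png

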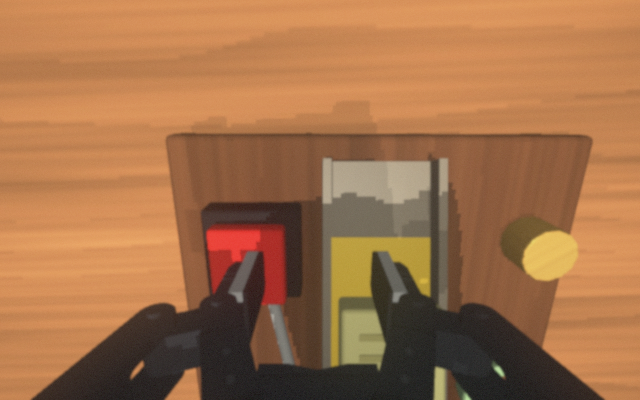

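View pics/t7.png

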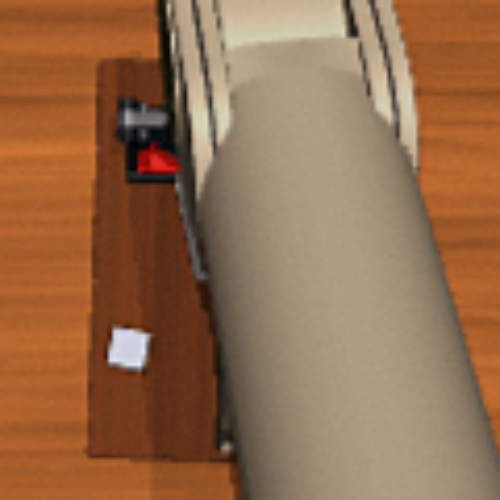

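The wrist view shows the plaque's front edge at row 297, against the chute finger. It's at rest, with yellow pad showing both below and above it. I'll hand in while holding.

```bash
python3 -c "
from workcell import hand_in;print(hand_in())"
```

```text
the job is handed in; nothing more can be done
None
```

I pressed the red key with one finger while the other already stood in the chute at the ramp's origin. The plaque popped out and stopped against that finger. I handed in at about 6 s with the key still pressed and the finger still against the plaque.

- **Position:** the plaque lies from about x = -78 to -18 mm on the ramp. That is wholly on the pad (-88 to +12 mm), with yellow showing above and below it. The uphill margin is only about 10 mm, measured to a few mm.
- **At rest:** side pictures about half a second apart, and again over 0.35 s, differed only by noise.
- **Forces:** the wrist read a steady 5.3 N upward, which fits a fully pressed key, and about 3 N downhill. That downhill force is more than the plaque's weight on the slope explains. I put the rest down to key friction but did not check it.
- **Other things:** the blank, weight and bangle looked undisturbed in the pictures that showed them. In the last top view the arm hid the bangle, weight and ramp, so I judged those from the wrist and side views. The dish, casket, cup and brush were not re-checked after the first pictures; the arm did not go near them.

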